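# Fetch the ink stamp from under the archive riser with the reacher

## Robot

A 6-joint arm with a two-finger parallel gripper is mounted at the origin on the work surface. World frame = base frame: x ahead of the robot, y to its left, z up, the work surface at z = 0. Lengths are in m, angles in rad, forces in N, time in s.
With the tool pointing down it reaches from about 0.375 to 0.9 m from the base axis. Payload 3.1 kg.
Tool frame: the origin (TCP) lies on the centre line of the jaws, within the pads' length; the fingertips stand 8 mm ahead of it and the grasp point (between the pads) lies 11 mm behind it; z points along the fingers, y is the line along which they close (so a half turn about z gives the same grasp; the last joint's range is limited). The gripper opens to 85 mm and grips with 20 to 120 N. Pads are 22 mm wide; open, the fingers measure 114 mm over their backs; the gripper's body (76 mm by 85 mm) begins 54 mm behind the grasp point. The pads swing forward as they close: fully open they stand 13 mm farther back than shut.
Start: joints at [0.977, 0.527, 1.433, -0, 1.181, -0.178], TCP at [0.252, 0.572, 0.239] pointing down, gripper open.
Joint ranges: [-3.08, 3.08], [-0.75, 2.2], [0.22, 2.44], [-1.43, 4.57], [0, 2.65], [-2.85, 2.85]. Speed limits (rad/s): [2.79, 2.79, 3.14, 3.14, 3.14, 3.14].

## Interface

Orientations are given as a unit quaternion [x, y, z, w].
In Python, from station import * gives the robot as it stands.
- The arm moves only by the tool play_rows, never from a script. Its argument "rows" is a list of rows, each a list of 3 entries, a list of its own where there are three numbers: the turn, a rotation vector about the tool's x, y, z in degrees, then the shift along the tool's x, y, z in mm, then the closure, from 0 (fully open) to 1 (shut). In form: [[[ax, ay, az], [dx, dy, dz], jaw], ...]. A call has 1 to 12 rows; each row shifts and turns the commanded pose from where the row before left it, along the tool's axes as they then stand; what a row does not reach is not made up. A row lasts 1/12 s, in which the tool goes at most 41.7 mm and 7.16 degrees, less where a joint would pass 70% of its speed; a pose out of reach is approached as far as the arm can. A call with a gripper value outside its range is refused whole. The fingers move at their own pace and stop on an object; "grip_force" is the grip in N (left out, the last holds). Time passes only in rows, so rows that do not move let the fingers close. It gives the time, the measured TCP pose, the force, the opening and the grip force at its end, in the units of the state.
- sense(): the state, without advancing time (a new reading comes with each control period).
- snapshot(name): name is "scene" or "top" or "wrist"; returns (picture, depth): 384x512x3 uint8, red, green, blue; 384x512 float32, m along the optical axis (not along the pixel's ray), 0 where there is no reading.
- get_calibration(name): a dict with "vfov" (degrees; the focal length in pixels is half the picture's height over the tangent of half this angle, whatever the lens; pixels are square), "cx", "cy" (the principal point, pixels), "xyz" and "attitude" of the camera in the world. Camera axes: x right, y down, z forward; pixel columns grow to the right and rows downward; lengths in m; the calibration is good to about 2 mm. A picture is of the moment at which its call begins: read the wrist's pose just before it. get_calibration takes no time and is no camera call; for the wrist camera it gives the pose at the moment of the call.
- sign_off(): hands the job in; it is judged then, once.
The state is a dict: "t": time; "q": joint angles; "qd": joint speeds; "tau": joint torques, N m; "tcp_pos": TCP position; "tool_rot": TCP orientation; "force": force on the tool from outside, world axes, zero at the start; "ft_torque": the same for the moment, N m; "finger_gap": opening from 0.0 (shut) to 1.0 (fully open); "gripper_force": force on a finger pad.
Only numpy, scipy, OpenCV 4.12 (cv2) and the standard library are available. Lean on these libraries where they do the work, as an engineer would, in place of code of your own. Each camera call takes 0.05 s, during which the arm holds its last target. There are 200 camera calls.

## Task

The red ink stamp has got under the low white riser: pick up the orange reacher, squeeze its trigger to close the jaws on the stamp, and draw it out without disturbing the ink jar, the glue jar or the card box or touching the stamp with your own fingers. Lift it across into the blue tray, set it down upright without dropping it and let it go, then stand the reacher upright on the table, clear of the tray.

Things in the scene. Friction and masses are not known exactly. Their poses are not given: they have to be found in the camera images.
- reacher_grip (a point): Grip point of the loose 0.32 kg reacher, midway between its upright rear blade (orange, fixed) and front blade (red trigger), 112 mm above its sole. x runs forwards along the shaft, z up. Blades are 26 mm wide in y, rise from 40 to 136 mm above the sole; their outer faces lie 31 mm behind and ahead of this point: pinch both from above, along the shaft, at 62 mm.
- trigger (a joint): Trigger slide (m): 0 released, jaws open; about 0.014 jaws on the stamp; 0.019 fully in, jaws empty. It slides back towards the rear blade against a spring, 8.4 N to start, 12.5 N at the stamp, and springs out again. Pinched 3 to 6 mm, the reacher is held with jaws still open; then grip with 25 to 30 N to close them. The reacher shifts forwards in the gripper by half the squeeze.
- reacher: The reacher; origin at the centre of its sole's underside, below the grip point; x forwards, z up. It stands on its sole (100 mm long, 56 mm wide); its weight lies within 20 mm ahead of the grip point. A thin shaft at 27 mm height leads to a head 56 mm wide, 107 to 129 mm ahead, that carries the jaws.
- reacher_pinch (a point): Point midway between the reacher's jaws where the stamp is best held: 180 mm ahead of the grip point along the shaft, 27 mm above the underside of the sole. Axes as the grip point's.
- jaw_left: Left jaw, an orange paddle. Origin on its upright hinge, 125 mm ahead of the grip point, 22 mm to its left, 27 mm above the sole. Paddle 85 mm long, 6 mm thick, 14 to 40 mm above the sole, with a 5 mm inward hook at the tip. Open it splays 0.24 rad outwards (tips 85 mm apart outside, 63 mm between hooks); it turns inwards 18 rad per metre of trigger and is parallel to the shaft on the stamp.
- jaw_right: Right jaw, mirror image of the left.
- stamp_center (a point): Centre of the loose ink stamp, 28 mm above its underside; about 70 g, stands upright, z up. Black foot 36 mm across and 10 mm high, red round body 32 mm across from 10 to 48 mm, brass knob to 57 mm.
- stamp: The same stamp; origin at the centre of its underside.
- riser: White fixed riser: slatted board 380 mm wide (y), 170 mm deep (x), 10 mm thick, over a gap 68 mm high, on side panels 12 mm thick at its ends. Origin on the table at its centre; x points from the open front (x = -85 mm) to the open back, z up. File boxes stand on it from y = 122 to 183 mm, up to 178 mm above the table. Stamp, ink and glue stand on the table under it.
- tray: Shallow blue tray, fixed on the table, 150 mm square, floor 4 mm thick, rim 10 mm high and 4 mm thick. Origin at its centre at table level, z up, sides along x and y.
- ink_center (a point): Centre of the blue ink jar (bystander), 40 mm across, 54 mm high; loose.
- glue_center (a point): Centre of the white glue jar with green cap (bystander), 40 mm across, 44 mm high; loose.
- card_box_center (a point): Centre of the brown card box (bystander), 52 mm in x, 82 mm in y, 100 mm high; loose, 0.5 kg.
Things that resemble listed ones, but are neither listed nor needed, are in the scene too. Of the things shaped like the tray, the blue one is meant.

How it is judged:
On the way, in this order (a step that is already met when the one before it is completed fails the run):
1. with the trigger squeezed, both jaws grip the stamp while it is still under the riser (contact force between each of jaw_left, jaw_right and stamp above 0.5 N and value of joint trigger above 0.006 m and x of stamp_center in the frame of riser between -0.085 and 0.085 m), for 0.2 s.
2. the stamp, still gripped by the jaws, is out in front of the riser and lifted clear of the table (contact force between each of jaw_left, jaw_right and stamp above 0.5 N and value of joint trigger above 0.006 m and x of stamp_center in the frame of riser below -0.103 m and height (world z) of stamp_center above 0.036 m), for 0.1 s.
At the end, for the whole second after the job is handed in: Stamp upright (0.1 rad), at rest, released on the tray floor inside the rim; reacher upright (0.1 rad) on its sole on the table, trigger released, jaws touching nothing, grip and pinch points over 100 mm from the tray centre; ink jar, glue jar, card box within 12 mm of their starts (x of stamp_center in the frame of tray between -0.058 and 0.058 m and y of stamp_center in the frame of tray between -0.058 and 0.058 m and z of stamp_center in the frame of tray below 0.036 m and angle between each of stamp_center, reacher_grip's own z axis and vertical below 0.1 rad and linear speed of stamp below 0.02 m/s and height (world z) of reacher_grip between 0.106 and 0.115 m and value of joint trigger below 0.003 m and contact force between each of jaw_left, jaw_right and anything else below 0.05 N and horizontal distance between each of reacher_grip, reacher_pinch and tray above 0.1 m and distance of each of ink_center, glue_center, card_box_center from where it was at the start of the episode below 0.012 m).
It fails at once if a bystander (ink jar, glue jar or card box) is moved by more than 12 mm (distance of any of ink_center, glue_center, card_box_center from where it was at the start of the episode above 0.012 m).
It fails at once if the robot itself touches the stamp (contact force between any of the fingers, the arm and stamp above 0.3 N).
It fails at once if the stamp is tipped by more than 0.6 rad (angle between stamp_center's own z axis and vertical above 0.6 rad).
It fails at once if the stamp is dropped (falls free, faster than 0.45 m/s) (contact force between stamp and anything else below 0.001 N and linear speed of stamp above 0.45 m/s).
It also fails if it takes over 64 s, if anything falls off the work surface, if the arm or the gripper's body presses on something with over 40 N, if the wrist force passes 120 N, or if a joint passes its speed limit or range.

## Working session

There is one attempt and no reset: what is moved stays moved. The work goes in short steps, Python scripts to look and compute and a tool call to move; the robot and the scene stay as the last step left them, time stands still between calls to the robot, and variables do not carry over. Pictures are saved under pics/ and viewed, at most 10 in all, crops included, and the job is handed in when it is done.

Besides the shell and the picture viewer there is one more tool, called after ">>>" as name(argument=value, ...) on one line, values as JSON. play_rows: Moves the arm, as the interface text tells. Its arguments: {"type":"object","properties":{"rows":{"type":"array","items":{"type":"array"}},"grip_force":{"type":"number"}},"required":["rows"]}

```bash
mkdir -p pics
cat > h.py <<'E'
from station import *
import numpy as np, cv2
from scipy.spatial.transform import Rotation as R
def cam(name):
    c=get_calibration(name); p,d=snapshot(name); return c,p,d
def Rm(c):
    a=np.array(c["attitude"],float)
    return R.from_quat(a).as_matrix() if a.size==4 else a.reshape(3,3)
def pts(c,d):
    f=192/np.tan(np.radians(c["vfov"])/2)
    v,u=np.mgrid[0:d.shape[0],0:d.shape[1]]
    P=np.stack([(u-c["cx"])/f*d,(v-c["cy"])/f*d,d],-1)
    return P@Rm(c).T+np.array(c["xyz"])
def plane(c,u,v,z):
    f=192/np.tan(np.radians(c["vfov"])/2)
    r=Rm(c)@np.array([(u-c["cx"])/f,(v-c["cy"])/f,1]); o=np.array(c["xyz"])
    return o+r*(z-o[2])/r[2]
def save(n,p): cv2.imwrite(f"pics/{n}.png",p[...,::-1])
E
python3 - <<'E'
from h import *
for n in ("scene","top"):
    c,p,d=cam(n); print(n,c); save(n,p); np.savez(n,p=p,d=d,P=pts(c,d))
s=sense(); print(s["t"],s["tcp_pos"],s["tool_rot"],s["finger_gap"])
E
```

```text
scene {'vfov': 45.13212284941947, 'cx': 265.0627898944826, 'cy': 196.9353444560079, 'xyz': array([1.38710633, 0.47112206, 0.80615583]), 'attitude': array([ 0.40554364,  0.79250329, -0.41095893, -0.1964323 ])}
top {'vfov': 42.49685639480087, 'cx': 257.38975423988734, 'cy': 195.25982670754865, 'xyz': array([ 0.27688497, -0.15287753,  1.58902309]), 'attitude': array([ 0.71095978, -0.69647301,  0.06708637, -0.0704341 ])}
0.1 [0.25206392 0.57123392 0.23843682] [ 2.06405833e-01  9.78465987e-01 -8.98366328e-04 -3.69911286e-04] 1.000893804078065
```

View pics/scene.png

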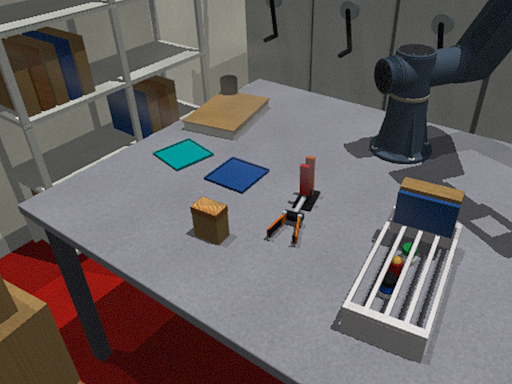

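View pics/top.png

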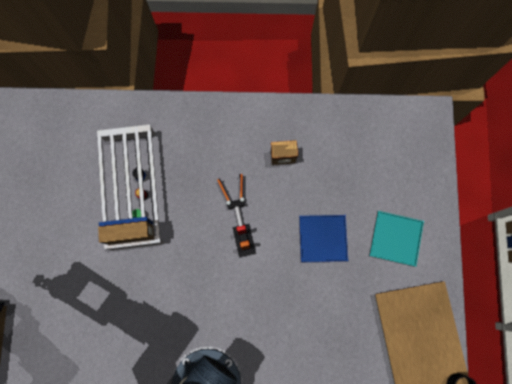

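The scene shows the riser at left in the top view (98–158, 127–247) and the file boxes at its near end (125, 231). The reacher is at (240, 215), the blue tray at (323, 238), the teal lookalike at (397, 238) and the card box at (285, 152). Red/orange candidates for the stamp are at top (141, 193) and scene (397, 265). Red and orange elsewhere are only the reacher blades at (242, 232–245).

Run:
```python
from h import *
Z=np.load("top.npz"); p,P=Z["p"],Z["P"]
hsv=cv2.cvtColor(p,cv2.COLOR_RGB2HSV)
def box(m,name):
    q=P[m]; 
    if len(q)<3: print(name,len(q)); return
    r=cv2.minAreaRect((q[:,:2]*1000).astype(np.float32))
    print(name,len(q),"mean",q.mean(0).round(4),"rect",np.round(r[0],1),np.round(r[1],1),round(r[2],1),"z",np.percentile(q[:,2],[5,50,95]).round(3))
v,u=np.mgrid[0:384,0:512]
def reg(u0,u1,v0,v1): return (u>=u0)&(u<=u1)&(v>=v0)&(v<=v1)
H,S,V=hsv[...,0],hsv[...,1],hsv[...,2]
m=reg(295,352,210,268)&(H>105)&(H<125)&(S>150); box(m,"tray")
box(reg(90,165,120,255)&(S<40)&(V>150)&(P[...,2]>.06)&(P[...,2]<.095),"riser")
box(reg(90,165,210,255)&(P[...,2]>.13),"files")
box(reg(265,305,135,170)&(P[...,2]>.085)&(P[...,2]<.12),"card")
r=reg(210,262,170,262)
box(r&(P[...,2]>.115),"blades")
box(r&(P[...,2]>.115)&(S>150)&((H<5)|(H>172)),"redblade")
box(r&(P[...,2]>.115)&(S>150)&(H>=5)&(H<20),"orblade")
for nm,a in (("jawL",(210,229,172,205)),("jawR",(234,248,172,205))):
    m=reg(*a)&(S>130)&(H<18)
    box(m,nm)
big=cv2.resize(np.hstack([p[120:260,90:170],p[165:265,205:265].repeat(1,0) if 0 else cv2.copyMakeBorder(p[165:265,205:265],0,40,0,0,cv2.BORDER_CONSTANT)]),None,fx=4,fy=4,interpolation=cv2.INTER_CUBIC); save("crop1",big)
Z=np.load("scene.npz"); p,P=Z["p"],Z["P"]
hsv=cv2.cvtColor(p,cv2.COLOR_RGB2HSV);H,S,V=hsv[...,0],hsv[...,1],hsv[...,2]
box(reg(275,330,150,215)&(S>120)&((H<8)|(H>170))&(P[...,2]>.03),"scene blades red")
box(reg(370,425,240,300)&(S>150)&((H<8)|(H>172)),"stamp")
box(reg(370,425,240,300)&(S>130)&(H>10)&(H<30),"knob")
box(reg(370,425,240,300)&(S>130)&(H>45)&(H<80),"glue cap")
box(reg(370,425,240,300)&(S>130)&(H>100)&(H<125),"ink")
print(p.shape);
```

```text
tray 2018 mean [ 0.4531 -0.3553  0.0082] rect [ 423.3 -280.6] [177. 346.] 21.8 z [-0.002  0.004  0.011]
riser 1741 mean [0.6376 0.2701 0.0785] rect [600.6 265.7] [381.2 171.6] 7.9 z [0.073 0.078 0.084]
files 1171 mean [0.444  0.2341 0.1896] rect [399.5  73.2] [502.4 110.3] 73.9 z [0.148 0.176 0.183]
card 448 mean [ 0.7186 -0.2227  0.0998] rect [ 720.6 -223. ] [55.4 81.7] 5.8 z [0.093 0.1   0.106]
blades 112 mean [ 0.4098 -0.1113  0.4071] rect [ 372.5 -118. ] [202.3  25. ] 13.5 z [0.123 0.136 1.589]
redblade 44 mean [ 0.4587 -0.0978  0.1677] rect [ 372.5 -117.6] [202.2  25. ] 13.2 z [0.125 0.136 0.14 ]
orblade 47 mean [ 0.411  -0.1091  0.1957] rect [ 349.4 -123.2] [154.6  24.8] 13.1 z [0.121 0.135 0.142]
jawL 57 mean [ 0.6007 -0.0309  0.034 ] rect [598.7 -32.5] [69.7  8.5] 27.9 z [-0.     0.04   0.044]
jawR 61 mean [ 0.6076 -0.09    0.0611] rect [ 461.6 -114.2] [377.2  15.4] 9.5 z [0.016 0.039 0.046]
scene blades red 194 mean [ 0.4718 -0.0877  0.0827] rect [911.5 173.5] [1121.6   36.7] 30.2 z [0.042 0.073 0.135]
stamp 131 mean [0.6017 0.2437 0.0417] rect [984.3 343.9] [844.1  33. ] 15.3 z [0.018 0.037 0.053]
knob 70 mean [0.5894 0.2386 0.0539] rect [617.8 245.8] [91.2 22. ] 11.7 z [0.047 0.055 0.058]
glue cap 110 mean [0.5268 0.2389 0.0404] rect [560.1 247.4] [205.3  41.1] 9.5 z [0.03  0.043 0.046]
ink 99 mean [0.6595 0.2487 0.0288] rect [653.3 243.9] [35.7 25.1] 56.8 z [0.02  0.028 0.041]
(384, 512, 3)
```

View pics/crop1.png

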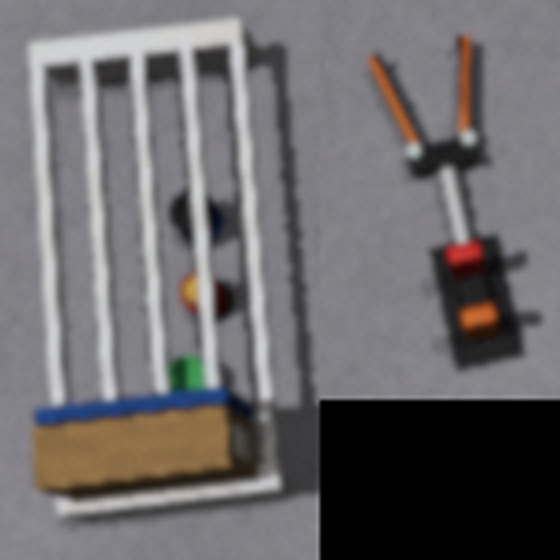

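Crop 1 confirms a brass knob and red body, which is the stamp, at top px (140, 193). The blue ink jar is at (140, 174), the green-capped glue jar is at (137, 213), and the reacher's red/orange blades are at (241, 229) and (244, 244).

Run:
```python
from h import *
rc=np.array([.6006,.2657]); a=np.radians(7.9); X=np.array([-np.sin(a),np.cos(a)]); Y=np.array([-np.cos(a),-np.sin(a)])
loc=lambda q:np.round([(q[:2]-rc)@X,(q[:2]-rc)@Y],4)
for n in ("top","scene"):
    Z=np.load(n+".npz"); p,P,d=Z["p"],Z["P"],Z["d"]; c=get_calibration(n)
    hsv=cv2.cvtColor(p,cv2.COLOR_RGB2HSV);H,S,V=[hsv[...,i].astype(int) for i in range(3)]
    v,u=np.mgrid[0:384,0:512]
    def rep(nm,b,m,z):
        m=m&(u>=b[0])&(u<=b[1])&(v>=b[2])&(v<=b[3])&(d>0)
        if m.sum()<3: print(n,nm,m.sum());return
        uu,vv=u[m].mean(),v[m].mean(); g=plane(c,uu,vv,z); q=P[m]; 
        print(n,nm,m.sum(),"px",round(uu,1),round(vv,1),"ray",g.round(4),"loc",loc(g),"depthmed",np.median(q,0).round(4),loc(np.median(q,0)))
    rb=(170,) if 0 else None
    B=(125,152,160,222) if n=="top" else (370,425,240,305)
    rep("knob",B,(S>110)&(H>12)&(H<30)&(V>90),.055)
    rep("red",B,(S>130)&((H<8)|(H>172)),.035)
    rep("cap",B,(S>110)&(H>45)&(H<80),.044 if n=="top" else .042)
    rep("ink",B if n=="top" else (370,425,240,305),(S>110)&(H>100)&(H<125),.03)
    Bb=(228,262,222,256) if n=="top" else (290,330,150,205)
    hi=P[...,2]>.12
    rep("redblade",Bb,hi&(S>130)&((H<6)|(H>172)),.136)
    rep("orblade",Bb,hi&(S>130)&(H>=6)&(H<20),.136)
    J=(P[...,2]>.025)&(P[...,2]<.06)&(S>110)&(H<20)
    for k,b in (("jL",(210,230,172,206)),("jR",(233,250,172,206))) if n=="top" else (("jL",(285,305,210,245)),("jR",(262,284,210,245))):
        rep(k,b,J,.04)
    if n=="top":
        m=(u>290)&(u<355)&(v>208)&(v<270)&(H>100)&(H<125)&(S>140)&(d>0)&(P[...,2]<.03)
        r=cv2.minAreaRect((P[m][:,:2]*1000).astype(np.float32)); print("tray",r)
```

```text
top knob 25 px 138.4 199.2 ray [0.5591 0.2337 0.055 ] loc [-0.026   0.0455] depthmed [0.579  0.2372 0.0568] [-0.0253  0.0253]
top red 11 px 143.9 194.9 ray [0.5771 0.222  0.035 ] loc [-0.04    0.0292] depthmed [0.5774 0.2195 0.0327] [-0.0426  0.0294]
top cap 47 px 136.1 213.1 ray [0.5161 0.2407 0.044 ] loc [-0.0131  0.0871] depthmed [0.516  0.2414 0.0442] [-0.0124  0.0871]
top ink 98 px 137.6 216.4 ray [0.5078 0.2388 0.03  ] loc [-0.0139  0.0957] depthmed [0.479  0.2085 0.1699] [-0.04    0.1283]
top redblade 42 px 241.1 228.1 ray [ 0.4633 -0.0968  0.136 ] loc [-0.3402  0.1858] depthmed [ 0.4634 -0.0966  0.1358] [-0.34    0.1857]
top orblade 43 px 244.2 243.8 ray [ 0.4171 -0.1072  0.136 ] loc [-0.3441  0.233 ] depthmed [ 0.4168 -0.1066  0.1347] [-0.3435  0.2332]
top jL 48 px 222.5 189.1 ray [ 0.6004 -0.0301  0.04  ] loc [-0.293   0.0409] depthmed [ 0.6009 -0.03    0.0404] [-0.2929  0.0403]
top jR 57 px 240.8 184.4 ray [ 0.6168 -0.0884  0.04  ] loc [-0.353   0.0326] depthmed [ 0.6186 -0.0887  0.0398] [-0.3535  0.0308]
tray ((453.1275634765625, -355.122802734375), (145.769775390625, 145
[... 387 characters left out ...]
 0.238  0.0428] [-0.0162  0.0844]
scene ink 105 px 386.0 289.2 ray [0.6613 0.2494 0.03  ] loc [-0.0244 -0.0579] depthmed [0.6605 0.2498 0.0274] [-0.024  -0.0572]
scene redblade 28 px 305.0 165.4 ray [ 0.4683 -0.0902  0.136 ] loc [-0.3343  0.18  ] depthmed [ 0.4672 -0.0904  0.1348] [-0.3344  0.1811]
scene orblade 18 px 310.1 157.0 ray [ 0.4227 -0.1023  0.136 ] loc [-0.34    0.2268] depthmed [ 0.4214 -0.1039  0.135 ] [-0.3415  0.2283]
scene jL 75 px 295.6 226.7 ray [ 0.6039 -0.0295  0.04  ] loc [-0.2928  0.0373] depthmed [ 0.6012 -0.0278  0.0382] [-0.2908  0.0397]
scene jR 77 px 275.9 222.1 ray [ 0.6177 -0.0825  0.04  ] loc [-0.3472  0.0309] depthmed [ 0.61   -0.0845  0.0388] [-0.3481  0.0388]
```

Add to h.py:
```python
def to(x,y,z,yaw=None):
    s=sense(); M=R.from_quat(s["tool_rot"]).as_matrix(); p=np.array(s["tcp_pos"])
    ya=np.degrees(np.arctan2(M[1,1],M[0,1]))
    print("t %.2f tcp"%s["t"],p.round(4),"yaw %.2f"%ya,"tilt z",M[:,2].round(4),"gap %.3f"%s["finger_gap"],"gf %.1f"%s["gripper_force"],"F",np.round(s["force"],2))
    print(" shift in tool axes mm",(M.T@(np.array([x,y,z])-p)*1000).round(1), "turn z deg",None if yaw is None else round(-(yaw-ya),2))
```

```text
(no output)
```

>>> play_rows(rows=[[[0,0,0],[-22.2,-26.8,0],0],[[0,0,0],[-22.2,-26.8,0],0],[[0,0,0],[-22.2,-26.8,0],0],[[0,0,0],[-22.2,-26.8,0],0],[[0,0,0],[-22.2,-26.8,0],0],[[0,0,0],[-22.2,-26.8,0],0],[[0,0,0],[-22.2,-26.8,0],0],[[0,0,0],[-22.2,-26.8,0],0],[[0,0,0],[-22.2,-26.8,0],0],[[0,0,0],[-22.2,-26.8,0],0],[[0,0,0],[-22.2,-26.8,0],0],[[0,0,0],[-22.2,-26.8,0],0]])

```text
t: 1.1
tcp_pos: [0.3661, 0.1684, 0.2392]
tool_rot: [0.206, 0.979, -0.0, -0.0]
force: [-0.1, -0.4, 0.6]
finger_gap: 0.999
gripper_force: 0.0
```

>>> play_rows(rows=[[[0,0,0],[-22.2,-26.8,0],0],[[0,0,0],[-22.2,-26.8,0],0],[[0,0,0],[-22.2,-26.8,0],0],[[0,0,0],[-22.2,-26.8,0],0],[[0,0,0],[-22.2,-26.8,0],0],[[0,0,0],[-22.2,-26.8,0],0],[[0,0,0],[-22.2,-26.8,0],0],[[0,0,0],[-22.2,-26.8,0],0],[[0,0,6.5],[0,0,0],0],[[0,0,6.5],[0,0,0],0],[[0,0,6.5],[0,0,0],0],[[0,0,6.5],[0,0,0],0]])

```text
t: 2.1
tcp_pos: [0.4417, -0.0982, 0.2389]
tool_rot: [0.424, 0.906, 0.0, -0.001]
force: [0.5, 0.7, 1.1]
finger_gap: 1.002
gripper_force: 0.0
```

>>> play_rows(rows=[[[0,0,6.5],[0,0,0],0],[[0,0,6.5],[0,0,0],0],[[0,0,6.5],[0,0,0],0],[[0,0,6.5],[0,0,0],0],[[0,0,0],[0,0,0],0]])

```text
t: 2.52
tcp_pos: [0.4418, -0.0978, 0.2391]
tool_rot: [0.615, 0.788, -0.0, -0.0]
force: [-0.5, -0.1, -0.1]
finger_gap: 1.001
gripper_force: 0.0
```

Run:
```python
from h import *
to(.442,-.1,.22,13.7)
c,p,d=cam("wrist"); print(c); save("wrist1",p); np.savez("wrist1",p=p,d=d,P=pts(c,d))
```

```text
t 2.52 tcp [ 0.4418 -0.0978  0.2391] yaw 14.07 tilt z [-7.e-04  4.e-04 -1.e+00] gap 1.001 gf 0.0 F [-0.48 -0.1  -0.08]
 shift in tool axes mm [-2.2 -0.3 19.1] turn z deg 0.37
{'vfov': 71.98009821201055, 'cx': 256.04405904176826, 'cy': 186.70559486182688, 'xyz': array([ 0.42278062, -0.02374591,  0.37361382]), 'attitude': array([0.98116444, 0.12115418, 0.01804396, 0.14937345])}
```

View pics/wrist1.png

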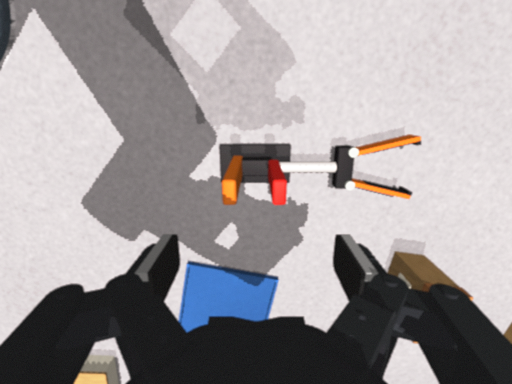

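The wrist view shows the reacher's orange blade at px (232, 178), red blade at (278, 182), head at (344, 167) and splayed jaw tips at (420, 140) and (410, 192).

Run:
```python
from h import *
Z=np.load("wrist1.npz"); p,P,d=Z["p"],Z["P"],Z["d"]
hsv=cv2.cvtColor(p,cv2.COLOR_RGB2HSV);H,S,V=[hsv[...,i].astype(int) for i in range(3)]
v,u=np.mgrid[0:384,0:512]; col=(S>130)&((H<22)|(H>170))&(d>0)
out={}
for k,m in {"or":(u>215)&(u<250)&(v>150)&(v<208)&(P[...,2]>.128),"red":(u>262)&(u<292)&(v>150)&(v<208)&(P[...,2]>.128),
 "jL":(u>355)&(u<425)&(v>130)&(v<158)&(P[...,2]>.034),"jR":(u>352)&(u<415)&(v>174)&(v<200)&(P[...,2]>.034)}.items():
    q=P[m&col]; r=cv2.minAreaRect((q[:,:2]*1000).astype(np.float32)); out[k]=np.array(r[0]); print(k,len(q),np.round(r[0],1),np.round(r[1],1),round(r[2],1),q[:,2].min().round(3),q[:,2].max().round(3),"med",np.median(q,0).round(4))
g=(out["or"]+out["red"])/2; j=(out["jL"]+out["jR"])/2
for a,b in ((out["or"],out["red"]),(g,j)): print(np.degrees(np.arctan2(*(b-a)[::-1])), np.linalg.norm(b-a))
print(g)
```

```text
or 385 [ 417.1 -107. ] [14.1 25.5] 13.1 0.128 0.138 med [ 0.4171 -0.1056  0.1355]
red 375 [462.9 -95.5] [13.  25.8] 13.0 0.128 0.138 med [ 0.4625 -0.0943  0.1354]
jL 357 [597.8 -31.6] [76.6  7.9] 28.0 0.034 0.042 med [ 0.598  -0.03    0.0396]
jR 300 [611.1 -88.3] [78.5  7.1] 0.8 0.034 0.041 med [ 0.6108 -0.088   0.0395]
14.07123266377993 47.17230892547027
14.101811747947554 169.5647068848887
[ 439.97999573 -101.26929855]
```

>>> play_rows(rows=[[[0,0,0],[-2.7,-2.5,10],0],[[0,0,0],[0,0,20],0],[[0,0,0],[0,0,20],0],[[0,0,0],[0,0,20],0],[[0,0,0],[0,0,20],0],[[0,0,0],[0,0,20],0],[[0,0,0],[0,0,15],0],[[0,0,0],[0,0,13],0],[[0,0,0],[0,0,0],0]], grip_force=20)

```text
t: 3.32
tcp_pos: [0.439, -0.1006, 0.0992]
tool_rot: [0.613, 0.79, -0.0, -0.002]
force: [0.0, -0.0, -0.7]
finger_gap: 0.998
gripper_force: 0.0
```

>>> play_rows(rows=[[[0,0,0],[0,0,0],0.1],[[0,0,0],[0,0,0],0.2],[[0,0,0],[0,0,0],0.25],[[0,0,0],[0,0,0],0.28],[[0,0,0],[0,0,0],0.3],[[0,0,0],[0,0,0],0.3],[[0,0,0],[0,0,0],0.3]])

```text
t: 3.9
tcp_pos: [0.4398, -0.1016, 0.1025]
tool_rot: [0.614, 0.789, -0.001, 0.0]
force: [-4.1, -1.9, 7.2]
finger_gap: 0.702
gripper_force: 10.9
```

>>> play_rows(rows=[[[0,0,0],[0,0,0],0.32],[[0,0,0],[0,0,0],0.33],[[0,0,0],[0,0,0],0.33]])

```text
t: 4.15
tcp_pos: [0.4388, -0.1017, 0.1031]
tool_rot: [0.614, 0.79, -0.001, -0.0]
force: [-7.2, -4.0, 14.6]
finger_gap: 0.676
gripper_force: 13.6
```

>>> play_rows(rows=[[[0,0,0],[0,0,-3],0.33],[[0,0,0],[0,0,-5],0.33],[[0,0,0],[0,0,-10],0.33],[[0,0,0],[0,0,-10],0.33],[[0,0,0],[0,0,-10],0.33],[[0,0,0],[0,0,-5],0.33],[[0,0,0],[0,0,0],0.33]])

```text
t: 4.73
tcp_pos: [0.4411, -0.1013, 0.1454]
tool_rot: [0.614, 0.789, 0.0, 0.001]
force: [0.3, -0.0, -2.9]
finger_gap: 0.673
gripper_force: 9.6
```

Run:
```python
from h import *
to(.442,-.1,.145,97.9)
c,p,d=cam("scene"); save("s2",cv2.resize(p[130:260,220:350],None,fx=4,fy=4,interpolation=cv2.INTER_CUBIC))
```

```text
t 4.73 tcp [ 0.4411 -0.1013  0.1454] yaw 14.19 tilt z [ 0.0024 -0.0011 -1.    ] gap 0.673 gf 9.6 F [ 0.31 -0.   -2.88]
 shift in tool axes mm [1.1 1.2 0.4] turn z deg -83.71
```

View pics/s2.png

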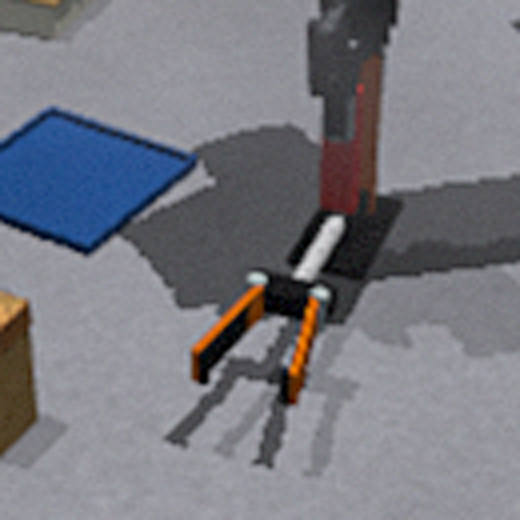

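The reacher hangs level in the gripper, with its jaws half open at about crop (200, 370) and (290, 390). Next I'll swing it towards the riser.

>>> play_rows(rows=[[[0,0,-3],[0,0,0],0.33],[[0,0,-6],[0,0,0],0.33],[[0,0,-6],[0,0,0],0.33],[[0,0,-6],[0,0,0],0.33],[[0,0,-6],[0,0,0],0.33],[[0,0,-6],[0,0,0],0.33],[[0,0,-6],[0,0,0],0.33],[[0,0,-6],[0,0,0],0.33],[[0,0,-6],[0,0,0],0.33],[[0,0,-6],[0,0,0],0.33],[[0,0,-6],[0,0,0],0.33],[[0,0,-6],[0,0,0],0.33]])

```text
t: 5.78
tcp_pos: [0.4399, -0.1009, 0.1436]
tool_rot: [0.057, 0.998, 0.0, -0.001]
force: [0.1, -0.8, -3.2]
finger_gap: 0.669
gripper_force: 9.6
```

>>> play_rows(rows=[[[0,0,-6],[0,0,0],0.33],[[0,0,-6],[0,0,0],0.33],[[0,0,-2.8],[0,0,0],0.33],[[0,0,0],[-10,0,0],0.33],[[0,0,0],[-23,1,0],0.33],[[0,0,0],[-25,1,0],0.33],[[0,0,0],[-25,1,0],0.33],[[0,0,0],[-25,1,0],0.33],[[0,0,0],[-25,1,0],0.33],[[0,0,0],[-25,1,0],0.33],[[0,0,0],[-23,0,0],0.33],[[0,0,0],[-10,0,0],0.33]])

```text
t: 6.78
tcp_pos: [0.6328, -0.068, 0.1437]
tool_rot: [-0.069, 0.998, -0.0, 0.002]
force: [0.4, 0.5, -2.2]
finger_gap: 0.675
gripper_force: 9.7
```

Run:
```python
from h import *
to(.6285,-.069,.145,97.9)
c,p,d=cam("wrist"); save("w2",p); np.savez("w2",p=p,d=d,P=pts(c,d)); print(c["xyz"])
c,p,d=cam("scene"); np.savez("s3",p=p,d=d,P=pts(c,d))
```

```text
t 6.78 tcp [ 0.6328 -0.068   0.1437] yaw 97.93 tilt z [ 4.2e-03 -4.0e-04 -1.0e+00] gap 0.675 gf 9.7 F [ 0.4   0.5  -2.19]
 shift in tool axes mm [ 4.4 -0.4 -1.3] turn z deg 0.03
[ 0.55631817 -0.07814152  0.27789382]
```

View pics/w2.png

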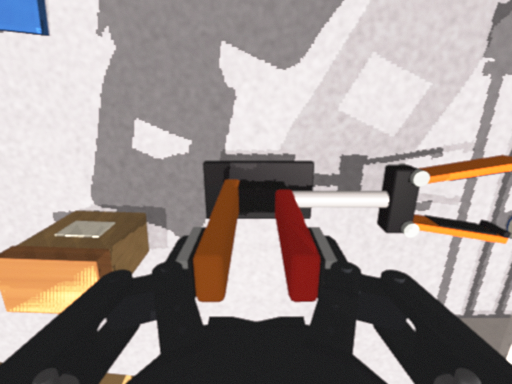

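The wrist view shows the reacher square in the gripper, with the shaft along row 198 and jaws at (460, 170) and (460, 230). The stamp is out of view here. I'll fit the stamp and jars from scene depth and check the jaw axis.

Run:
```python
from h import *
from scipy.optimize import least_squares
rc=np.array([.6006,.2657]); a=np.radians(7.9); X=np.array([-np.sin(a),np.cos(a)]); Y=np.array([-np.cos(a),-np.sin(a)])
loc=lambda q:np.round([(q[:2]-rc)@X,(q[:2]-rc)@Y],4)
v,u=np.mgrid[0:384,0:512]
for n in ("scene","s3"):
    Z=np.load(n+".npz"); p,P,d=Z["p"],Z["P"],Z["d"]
    hsv=cv2.cvtColor(p,cv2.COLOR_RGB2HSV);H,S,V=[hsv[...,i].astype(int) for i in range(3)]
    B=(u>365)&(u<425)&(v>235)&(v<310)&(d>0)
    cand={"stamp":((S>130)&((H<8)|(H>172)),.012,.047,.016,(.585,.238)),"ink":((S>110)&(H>100)&(H<125),.005,.05,.020,(.655,.245)),"glue":((S>110)&(H>45)&(H<80),.030,.0415,.020,(.517,.24))}
    for k,(m,z0,z1,r,g) in cand.items():
        q=P[B&m]; q=q[(q[:,2]>z0)&(q[:,2]<z1)&(np.linalg.norm(q[:,:2]-g,axis=1)<.035)]
        f=least_squares(lambda c:np.linalg.norm(q[:,:2]-c,axis=1)-r,np.array(g),loss="soft_l1",f_scale=.002)
        print(n,k,len(q),f.x.round(4),loc(f.x),"res",np.abs(f.fun).mean().round(4))
Z=np.load("w2.npz"); p,P,d=Z["p"],Z["P"],Z["d"]
hsv=cv2.cvtColor(p,cv2.COLOR_RGB2HSV);H,S,V=[hsv[...,i].astype(int) for i in range(3)]
col=(S>130)&((H<22)|(H>170))&(d>0)
sh=(u>310)&(u<380)&(v>188)&(v<210)&(S<40)&(V>150)&(P[...,2]>.05)&(d>0)&(P[...,2]<.09); q=P[sh]; print("shaft z",np.median(q[:,2]),q[:,:2].mean(0))
for t in ("near","far"):
    m=sh&((u<335) if t=="near" else (u>360)); print(t,np.median(P[m],0))
for k,b in (("jA",(150,185)),("jB",(212,245))):
    m=col&(u>425)&(v>b[0])&(v<b[1]); q=P[m]; r=cv2.minAreaRect((q[:,:2]*1000).astype(np.float32)); print(k,len(q),np.round(r[0],1),np.round(r[1],1),round(r[2],1),"z",np.percentile(q[:,2],[5,50,95]).round(4))
m=(V<60)&(u>206)&(u<312)&(v>160)&(v<176)&(d>0); print("sole/top z",np.median(P[m],0))
```

```text
scene stamp 107 [0.5803 0.2356] [-0.0271  0.0242] res 0.0011
scene ink 101 [0.6426 0.2441] [-0.0272 -0.0386] res 0.0017
scene glue 36 [0.5094 0.2419] [-0.011   0.0936] res 0.002
s3 stamp 106 [0.5801 0.236 ] [-0.0266  0.0244] res 0.0011
s3 ink 100 [0.6424 0.2438] [-0.0274 -0.0384] res 0.0015
s3 glue 36 [0.5088 0.2429] [-0.01    0.0941] res 0.0015
shaft z 0.07295569939360613 [0.62080774 0.00484995]
near [ 0.6229239  -0.01372318  0.07301897]
far [0.61763311 0.02538485 0.07284233]
jA 1338 [583.4  98.2] [ 7.9 74.9] 17.3 z [0.0601 0.0772 0.0804]
jB 667 [647.5 145.9] [146.5  25.9] 70.7 z [0.0712 0.0794 0.0805]
sole/top z [ 0.61306513 -0.09927012  0.04809752]
```

>>> play_rows(rows=[[[0,0,0],[5.5,0,6],0.33],[[0,0,0],[5.5,0,10],0.33],[[0,0,0],[0,0,10],0.33],[[0,0,0],[0,0,8],0.33],[[0,0,0],[0,0,4],0.33],[[0,0,0],[0,0,0],0.33]])

```text
t: 7.38
tcp_pos: [0.6166, -0.0702, 0.1048]
tool_rot: [-0.069, 0.998, 0.001, -0.001]
force: [-0.8, 0.5, -2.5]
finger_gap: 0.67
gripper_force: 9.6
```

>>> play_rows(rows=[[[0,0,0],[0,5,0],0.33],[[0,0,0],[0,10,0],0.33],[[0,0,0],[0,10,0],0.33],[[0,0,0],[0,10,0],0.33],[[0,0,0],[0,10,0],0.33],[[0,0,0],[0,10,0],0.33],[[0,0,0],[0,5,0],0.33],[[0,0,0],[0,0,0],0.33]])

```text
t: 8.05
tcp_pos: [0.6089, -0.0089, 0.1064]
tool_rot: [-0.071, 0.998, 0.0, -0.0]
force: [0.3, -0.7, -3.3]
finger_gap: 0.671
gripper_force: 9.6
```

Run:
```python
from h import *
rc=np.array([.6006,.2657]); a=np.radians(7.9); X=np.array([-np.sin(a),np.cos(a)]); Y=np.array([-np.cos(a),-np.sin(a)])
g=rc+X*-.210+Y*.0245; to(g[0],g[1],.101,97.9)
out=[]
for n in ("scene","top"):
    c,p,d=cam(n); np.savez("i_"+n,p=p,d=d,P=pts(c,d))
    q=p[200:330,320:450] if n=="scene" else p[130:260,95:225]
    out.append(cv2.resize(q,(400,400),interpolation=cv2.INTER_CUBIC))
save("ins1",np.hstack(out))
```

```text
t 8.05 tcp [ 0.6089 -0.0089  0.1064] yaw 98.10 tilt z [-6.e-04  4.e-04 -1.e+00] gap 0.671 gf 9.6 F [ 0.26 -0.67 -3.3 ]
 shift in tool axes mm [-5.2 63.1  5.4] turn z deg 0.2
```

View pics/ins1.png

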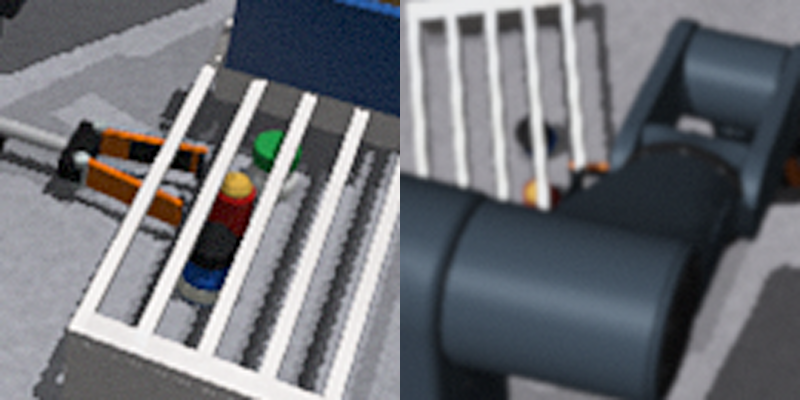

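The scene crop shows the open jaws under the first slats, with tips at about crop (195, 155) and (180, 210). The stamp is right ahead at (235, 200), ink at (210, 265) and glue at (275, 150). The arm covers the top view, so I'll check the jaw midline against the stamp numerically.

Run:
```python
from h import *
rc=np.array([.6006,.2657]); a=np.radians(7.9); X=np.array([-np.sin(a),np.cos(a)]); Y=np.array([-np.cos(a),-np.sin(a)])
v,u=np.mgrid[0:384,0:512]
for i in range(4): to(.6,.0,.1)
Z=np.load("i_scene.npz"); p,P,d=Z["p"],Z["P"],Z["d"]
hsv=cv2.cvtColor(p,cv2.COLOR_RGB2HSV);H,S,V=[hsv[...,i].astype(int) for i in range(3)]
m=(u>340)&(u<390)&(v>236)&(v<275)&(S>140)&(H>5)&(H<18)&(d>0)&(P[...,2]<.06)&(P[...,2]>.01)
q=P[m]; L=np.c_[(q[:,:2]-rc)@X,(q[:,:2]-rc)@Y,q[:,2]]
for lo in np.arange(-.15,-.03,.015):
    s=L[(L[:,0]>=lo)&(L[:,0]<lo+.015)]
    A=s[s[:,1]>.024]; Bq=s[s[:,1]<=.024]
    print(round(lo+.0075,4),len(A),len(Bq),"far jaw",np.percentile(A[:,1],[10,50,90]).round(4) if len(A) else 0,"near",np.percentile(Bq[:,1],[10,50,90]).round(4) if len(Bq) else 0, "ztop",s[:,2].max().round(3) if len(s) else 0)
```

```text
t 8.15 tcp [ 0.6096 -0.0105  0.1064] yaw 98.03 tilt z [ 4.e-04 -4.e-04 -1.e+00] gap 0.674 gf 9.6 F [-0.05  0.09 -3.45]
 shift in tool axes mm [ 8.  11.8  6.4] turn z deg None
t 8.15 tcp [ 0.6096 -0.0105  0.1064] yaw 98.03 tilt z [ 4.e-04 -4.e-04 -1.e+00] gap 0.674 gf 9.6 F [-0.05  0.09 -3.45]
 shift in tool axes mm [ 8.  11.8  6.4] turn z deg None
t 8.15 tcp [ 0.6096 -0.0105  0.1064] yaw 98.03 tilt z [ 4.e-04 -4.e-04 -1.e+00] gap 0.674 gf 9.6 F [-0.05  0.09 -3.45]
 shift in tool axes mm [ 8.  11.8  6.4] turn z deg None
t 8.15 tcp [ 0.6096 -0.0105  0.1064] yaw 98.03 tilt z [ 4.e-04 -4.e-04 -1.e+00] gap 0.674 gf 9.6 F [-0.05  0.09 -3.45]
 shift in tool axes mm [ 8.  11.8  6.4] turn z deg None
-0.1425 19 7 far jaw [0.0397 0.0468 0.0483] near [0.0074 0.0081 0.0116] ztop 0.042
-0.1275 52 55 far jaw [0.0457 0.0477 0.0511] near [0.003  0.0051 0.0069] ztop 0.044
-0.1125 20 51 far jaw [0.047  0.0512 0.0534] near [0.0007 0.0029 0.0046] ztop 0.045
-0.0975 12 33 far jaw [0.0499 0.0542 0.0562] near [-0.0008  0.0003  0.0024] ztop 0.045
-0.0825 4 25 far jaw [0.0547 0.0568 0.0594] near [-0.005  -0.0035 -0.0019] ztop 0.045
-0.0675 32 53 far jaw [0.0548 0.0573 0.0607] near [-0.0067 -0.0048 -0.003 ] ztop 0.045
-0.0525 0 8 far jaw 0 near [-0.0074 -0.0057 -0.0021] ztop 0.042
-0.0375 0 0 far jaw 0 near 0 ztop 0
```

>>> play_rows(rows=[[[0,0,0],[-2.5,0,2],0.33],[[0,0,0],[0,5,0],0.33],[[0,0,0],[0,7,0],0.33],[[0,0,0],[0,7,0],0.33],[[0,0,0],[0,7,0],0.33],[[0,0,0],[0,7,0],0.33],[[0,0,0],[0,7,0],0.33],[[0,0,0],[0,7,0],0.33],[[0,0,0],[0,7,0],0.33],[[0,0,0],[0,5,0],0.33],[[0,0,0],[0,4,0],0.33],[[0,0,0],[0,0,0],0.33]])

```text
t: 9.15
tcp_pos: [0.6028, 0.0529, 0.1043]
tool_rot: [-0.07, 0.998, 0.0, -0.0]
force: [0.8, 0.8, -2.4]
finger_gap: 0.673
gripper_force: 9.6
```

Run:
```python
from h import *
to(.6,.0,.1)
c,p,d=cam("scene"); np.savez("i2",p=p,d=d,P=pts(c,d))
save("ins2",cv2.resize(p[210:310,340:440],(600,600),interpolation=cv2.INTER_CUBIC))
```

```text
t 9.15 tcp [0.6028 0.0529 0.1043] yaw 98.03 tilt z [-4.e-04  2.e-04 -1.e+00] gap 0.673 gf 9.6 F [ 0.79  0.78 -2.41]
 shift in tool axes mm [ 10.2 -52.    4.3] turn z deg None
```

View pics/ins2.png

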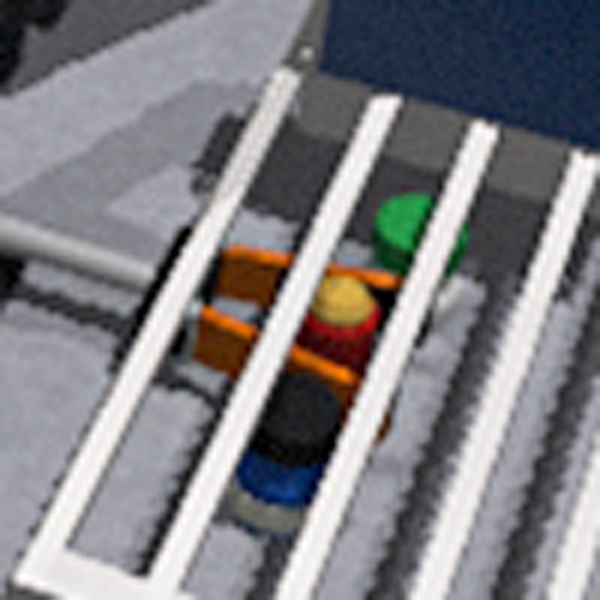

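The jaws straddle the stamp: knob at crop (345, 300), between the paddles at (350, 270) and (325, 370). The ink and glue jars are clear. Closing now.

>>> play_rows(rows=[[[0,0,0],[0,-0.5,0],0.35],[[0,0,0],[0,-0.5,0],0.37],[[0,0,0],[0,-0.5,0],0.39],[[0,0,0],[0,-0.5,0],0.41],[[0,0,0],[0,-0.5,0],0.43],[[0,0,0],[0,-0.5,0],0.45],[[0,0,0],[0,0,0],0.48],[[0,0,0],[0,0,0],0.52],[[0,0,0],[0,0,0],0.56],[[0,0,0],[0,0,0],0.6],[[0,0,0],[0,0,0],0.6],[[0,0,0],[0,0,0],0.6]], grip_force=28)

```text
t: 10.2
tcp_pos: [0.6045, 0.0479, 0.1056]
tool_rot: [-0.07, 0.998, -0.001, 0.001]
force: [-0.8, -3.4, 5.6]
finger_gap: 0.549
gripper_force: 28.5
```

Run:
```python
from h import *
to(.6,.0,.1)
c,p,d=cam("scene"); np.savez("i3",p=p,d=d,P=pts(c,d))
save("ins3",cv2.resize(p[210:310,340:440],(500,500),interpolation=cv2.INTER_CUBIC))
```

```text
t 10.20 tcp [0.6045 0.0479 0.1056] yaw 97.98 tilt z [ 0.0022 -0.0012 -1.    ] gap 0.549 gf 28.5 F [-0.8  -3.39  5.58]
 shift in tool axes mm [ 11.1 -46.8   5.7] turn z deg None
```

View pics/ins3.png

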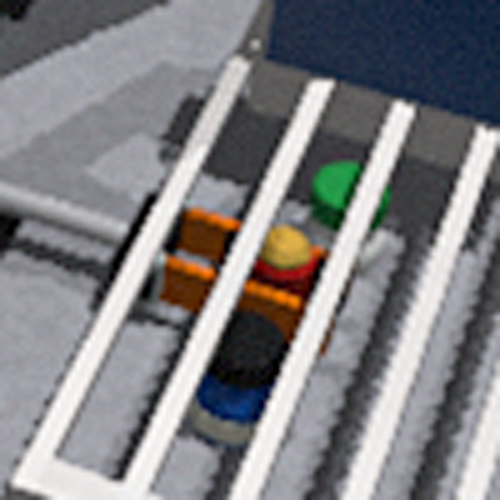

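The jaws are parallel on the stamp, with the knob at crop (288, 245). The opening is 46.7 mm, so about 15 mm of squeeze at 28 N. Next: lift slightly and draw it out.

>>> play_rows(rows=[[[0,0,0],[0,0,-2],0.6],[[0,0,0],[0,0,-2],0.6],[[0,0,0],[0,-4,0],0.6],[[0,0,0],[0,-8,0],0.6],[[0,0,0],[0,-12,0],0.6],[[0,0,0],[0,-12,0],0.6],[[0,0,0],[0,-12,0],0.6],[[0,0,0],[0,-12,0],0.6],[[0,0,0],[0,-12,0],0.6],[[0,0,0],[0,-12,0],0.6],[[0,0,0],[0,-12,0],0.6],[[0,0,0],[0,-12,0],0.6]])

```text
t: 11.25
tcp_pos: [0.6187, -0.0595, 0.1083]
tool_rot: [-0.069, 0.998, -0.0, 0.0]
force: [0.5, -0.8, -4.3]
finger_gap: 0.545
gripper_force: 29.5
```

>>> play_rows(rows=[[[0,0,0],[0,-12,0],0.6],[[0,0,0],[0,-12,0],0.6],[[0,0,0],[0,-12,0],0.6],[[0,0,0],[0,-10,0],0.6],[[0,0,0],[0,-5,0],0.6],[[0,0,0],[0,0,-5],0.6],[[0,0,0],[0,0,-10],0.6],[[0,0,0],[0,0,-12],0.6],[[0,0,0],[0,0,-12],0.6],[[0,0,0],[0,0,-10],0.6],[[0,0,0],[0,0,-5],0.6],[[0,0,0],[0,0,0],0.6]])

```text
t: 12.25
tcp_pos: [0.6269, -0.1085, 0.1649]
tool_rot: [-0.07, 0.998, -0.001, 0.002]
force: [0.5, -0.4, -4.1]
finger_gap: 0.544
gripper_force: 29.7
```

Run:
```python
from h import *
to(.45,-.1,.16,-90)
c,p,d=cam("scene"); np.savez("i4",p=p,d=d,P=pts(c,d))
save("out",cv2.resize(p[140:310,250:440],(570,510),interpolation=cv2.INTER_CUBIC))
```

```text
t 12.25 tcp [ 0.6269 -0.1085  0.1649] yaw 98.01 tilt z [ 0.0042 -0.0015 -1.    ] gap 0.544 gf 29.7 F [ 0.55 -0.38 -4.13]
 shift in tool axes mm [174.   33.1   4.1] turn z deg 188.01
```

View pics/out.png

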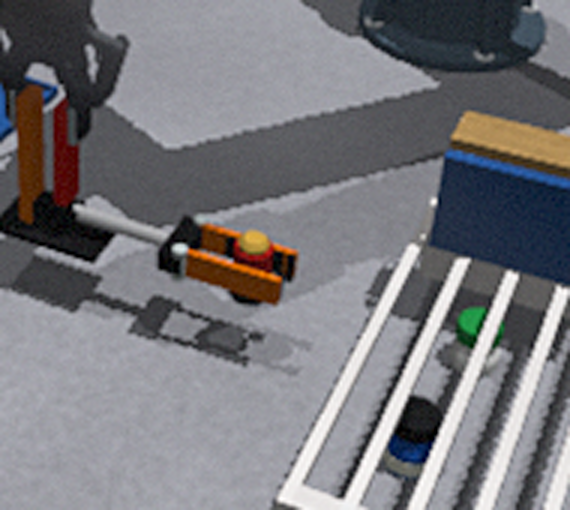

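The stamp is held out in front of the riser, upright in the jaws, with the knob at crop (255, 243). Both jars are still in place. Next: move back, then swing towards the tray.

>>> play_rows(rows=[[[0,0,0],[8,1,0],0.6],[[0,0,0],[16,1,0],0.6],[[0,0,0],[18,1,0],0.6],[[0,0,0],[18,1,0],0.6],[[0,0,0],[18,1,0],0.6],[[0,0,0],[18,1,0],0.6],[[0,0,0],[18,1,0],0.6],[[0,0,0],[18,1,0],0.6],[[0,0,0],[18,2,0],0.6],[[0,0,0],[16,2,0],0.6],[[0,0,0],[8,1,0],0.6],[[0,0,0],[3,0,0],0.6]])

```text
t: 13.3
tcp_pos: [0.4462, -0.1195, 0.1619]
tool_rot: [-0.069, 0.998, 0.001, -0.001]
force: [-0.3, -0.1, -3.6]
finger_gap: 0.543
gripper_force: 29.7
```

>>> play_rows(rows=[[[0,0,2],[0,0,0],0.6],[[0,0,4],[0,0,0],0.6],[[0,0,6],[0,0,0],0.6],[[0,0,6],[0,0,0],0.6],[[0,0,6],[0,0,0],0.6],[[0,0,6],[0,0,0],0.6],[[0,0,6],[0,0,0],0.6],[[0,0,6],[0,0,0],0.6],[[0,0,6],[0,0,0],0.6],[[0,0,6],[0,0,0],0.6],[[0,0,6],[0,0,0],0.6],[[0,0,6],[0,0,0],0.6]])

```text
t: 14.3
tcp_pos: [0.4493, -0.1204, 0.1622]
tool_rot: [0.487, 0.873, 0.0, 0.0]
force: [-0.0, 0.7, -3.8]
finger_gap: 0.547
gripper_force: 29.7
```

Run:
```python
from h import *
to(.45,-.12,.16,-90); print(np.round(sense()["q"],2))
```

```text
t 14.30 tcp [ 0.4493 -0.1204  0.1622] yaw 31.68 tilt z [ 6.e-04 -1.e-04 -1.e+00] gap 0.547 gf 29.7 F [-0.05  0.69 -3.79]
 shift in tool axes mm [-0.   0.8  2.2] turn z deg 121.68
[-0.5   0.44  1.9   0.    0.8  -1.06]
```

>>> play_rows(rows=[[[0,0,6],[0,0,0],0.6],[[0,0,6],[0,0,0],0.6],[[0,0,6],[0,0,0],0.6],[[0,0,6],[0,0,0],0.6],[[0,0,6],[0,0,0],0.6],[[0,0,6],[0,0,0],0.6],[[0,0,6],[0,0,0],0.6],[[0,0,6],[0,0,0],0.6],[[0,0,6],[0,0,0],0.6],[[0,0,6],[0,0,0],0.6],[[0,0,6],[0,0,0],0.6],[[0,0,6],[0,0,0],0.6]])

```text
t: 15.3
tcp_pos: [0.4492, -0.1202, 0.1621]
tool_rot: [0.908, 0.42, 0.0, -0.0]
force: [-0.3, 1.0, -4.3]
finger_gap: 0.547
gripper_force: 29.7
```

>>> play_rows(rows=[[[0,0,6],[0,0,0],0.6],[[0,0,6],[0,0,0],0.6],[[0,0,6],[0,0,0],0.6],[[0,0,6],[0,0,0],0.6],[[0,0,6],[0,0,0],0.6],[[0,0,6],[0,0,0],0.6],[[0,0,6],[0,0,0],0.6],[[0,0,4],[0,0,0],0.6],[[0,0,2.7],[0,0,0],0.6],[[0,0,1],[0,0,0],0.6],[[0,0,0],[0,0,0],0.6]])

```text
t: 16.22
tcp_pos: [0.4491, -0.1202, 0.1622]
tool_rot: [1.0, 0.003, 0.0, -0.0]
force: [-0.0, -0.6, -3.0]
finger_gap: 0.545
gripper_force: 29.7
```

```bash
cat > meas.py <<'E'
from h import *
from scipy.optimize import least_squares
def stamp(n="scene",ctr=None):
    c,p,d=cam(n); P=pts(c,d); hsv=cv2.cvtColor(p,cv2.COLOR_RGB2HSV);H,S,V=[hsv[...,i].astype(int) for i in range(3)]
    near=np.linalg.norm(P[...,:2]-ctr,axis=-1)<.05
    kn=near&(S>110)&(H>19)&(H<32)&(V>90)&(d>0)
    m=near&(S>130)&((H<5)|(H>174))&(d>0)
    q=P[m]; f=least_squares(lambda c:np.linalg.norm(q[:,:2]-c,axis=1)-.016,np.array(ctr),loss="soft_l1",f_scale=.002)
    print(n,"red",m.sum(),"fit",f.x.round(4),"res",np.abs(f.fun).mean().round(4),"z",np.percentile(q[:,2],[5,95]).round(4),"knob",kn.sum(),np.median(P[kn],0).round(4),"ztop",np.percentile(P[kn][:,2],[50,90]).round(4) if kn.any() else 0)
    jw=near&(S>130)&(H>8)&(H<16)&(d>0)
    print("  jaw z pct",np.percentile(P[jw][:,2],[3,50,97]).round(4),jw.sum())
E
python3 - <<'E'
from meas import *
to(.453,-.17,.15,-90)
s=sense(); stamp("scene",np.array([.45,-.12-.187])); stamp("top",np.array([.45,-.307]))
E
```

```text
t 16.22 tcp [ 0.4491 -0.1202  0.1622] yaw -89.71 tilt z [ 4.e-04  2.e-04 -1.e+00] gap 0.545 gf 29.7 F [-0.03 -0.65 -3.  ]
 shift in tool axes mm [ 3.7 49.8 12.2] turn z deg 0.29
scene red 16 fit [ 0.4477 -0.3054] res 0.0021 z [0.0998 0.1051] knob 23 [ 0.4541 -0.2997  0.1109] ztop [0.1109 0.1134]
  jaw z pct [0.0636 0.0831 0.0967] 137
top red 12 fit [ 0.4501 -0.3053] res 0.0024 z [0.0391 0.1032] knob 23 [ 0.4501 -0.3059  0.1122] ztop [0.1122 0.1171]
  jaw z pct [0.0751 0.0963 0.1085] 134
```

>>> play_rows(rows=[[[0,0,0],[1,6,0],0.6],[[0,0,0],[1,12,0],0.6],[[0,0,0],[1,13,0],0.6],[[0,0,0],[0.5,12,0],0.6],[[0,0,0],[0,6,4],0.6],[[0,0,0],[0,0,9],0.6],[[0,0,0],[0,0,10],0.6],[[0,0,0],[0,0,10],0.6],[[0,0,0],[0,0,8],0.6],[[0,0,0],[0,0,4],0.6],[[0,0,0],[0,0,0],0.6],[[0,0,0],[0,0,0],0.6]])

```text
t: 17.32
tcp_pos: [0.4521, -0.169, 0.117]
tool_rot: [1.0, 0.002, -0.0, -0.0]
force: [0.1, -0.1, -3.8]
finger_gap: 0.545
gripper_force: 29.7
```

Run:
```python
from meas import *
to(.453,-.17,.11,-90)
stamp("scene",np.array([.452,-.355])); stamp("top",np.array([.452,-.355]))
```

```text
t 17.32 tcp [ 0.4521 -0.169   0.117 ] yaw -89.72 tilt z [-7.e-04  5.e-04 -1.e+00] gap 0.545 gf 29.7 F [ 0.09 -0.12 -3.83]
 shift in tool axes mm [0.9 1.  7. ] turn z deg 0.28
scene red 34 fit [ 0.4503 -0.3531] res 0.0013 z [0.0404 0.0585] knob 26 [ 0.4572 -0.3497  0.0654] ztop [0.0654 0.0683]
  jaw z pct [0.0189 0.0393 0.0515] 165
top red 9 fit [ 0.4544 -0.355 ] res 0.0007 z [0.0162 0.0611] knob 20 [ 0.4526 -0.3542  0.0682] ztop [0.0682 0.0723]
  jaw z pct [0.0361 0.0515 0.0653] 131
```

>>> play_rows(rows=[[[0,0,0],[0,0,1],0.6],[[0,0,0],[0,0,1],0.6],[[0,0,0],[0,0,1],0.6],[[0,0,0],[0,0,0],0.6],[[0,0,0],[0,0,0],0.6]])

```text
t: 17.83
tcp_pos: [0.4523, -0.1692, 0.1144]
tool_rot: [1.0, 0.002, 0.0, 0.0]
force: [-0.2, -0.3, -3.8]
finger_gap: 0.544
gripper_force: 29.7
```

>>> play_rows(rows=[[[0,0,0],[0,0,1],0.6],[[0,0,0],[0,0,0],0.6],[[0,0,0],[0,0,0],0.6]])

```text
t: 18.08
tcp_pos: [0.4522, -0.1692, 0.1133]
tool_rot: [1.0, 0.002, -0.0, -0.0]
force: [0.2, -0.8, -2.8]
finger_gap: 0.546
gripper_force: 29.7
```

>>> play_rows(rows=[[[0,0,0],[0,0,1],0.6],[[0,0,0],[0,0,0],0.6],[[0,0,0],[0,0,0],0.6]])

```text
t: 18.33
tcp_pos: [0.4522, -0.1692, 0.1122]
tool_rot: [1.0, 0.002, -0.0, -0.0]
force: [0.6, 0.4, -4.4]
finger_gap: 0.546
gripper_force: 29.7
```

>>> play_rows(rows=[[[0,0,0],[0,0,1],0.6],[[0,0,0],[0,0,0],0.6],[[0,0,0],[0,0,0],0.6]])

```text
t: 18.58
tcp_pos: [0.4522, -0.1691, 0.1112]
tool_rot: [1.0, 0.002, -0.0, -0.0]
force: [1.0, 1.3, -2.8]
finger_gap: 0.544
gripper_force: 29.7
```

>>> play_rows(rows=[[[0,0,0],[0,0,1],0.6],[[0,0,0],[0,0,0],0.6],[[0,0,0],[0,0,0],0.6]])

```text
t: 18.83
tcp_pos: [0.4522, -0.1692, 0.1103]
tool_rot: [1.0, 0.002, -0.0, -0.0]
force: [-0.1, -1.1, -4.5]
finger_gap: 0.547
gripper_force: 29.7
```

>>> play_rows(rows=[[[0,0,0],[0,0,1],0.6],[[0,0,0],[0,0,0],0.6],[[0,0,0],[0,0,0],0.6]])

```text
t: 19.08
tcp_pos: [0.4524, -0.1691, 0.1096]
tool_rot: [1.0, 0.003, 0.0, 0.0]
force: [0.1, 1.2, -0.3]
finger_gap: 0.544
gripper_force: 31.9
```

Run:
```python
from meas import *
to(.453,-.17,.11,-90); s=sense(); print(s["ft_torque"])
stamp("scene",np.array([.452,-.355])); stamp("top",np.array([.452,-.355]))
```

```text
t 19.08 tcp [ 0.4524 -0.1691  0.1096] yaw -89.71 tilt z [ 4.e-04 -4.e-04 -1.e+00] gap 0.544 gf 31.9 F [ 0.1   1.22 -0.27]
 shift in tool axes mm [ 0.6  0.9 -0.4] turn z deg 0.29
[-0.07984699  0.0292469  -0.05914893]
scene red 39 fit [ 0.4505 -0.3538] res 0.0017 z [0.0263 0.0527] knob 27 [ 0.4573 -0.3492  0.058 ] ztop [0.058 0.061]
  jaw z pct [0.0106 0.0321 0.0459] 175
top red 11 fit [ 0.4533 -0.3556] res 0.0009 z [0.0087 0.0469] knob 20 [ 0.454  -0.3549  0.0608] ztop [0.0608 0.0635]
  jaw z pct [0.0371 0.044  0.058 ] 97
```

Contact is felt (3.5 N unloaded) and the knob top is at 61 mm, so the stamp stands on the tray floor. Opening the jaws gradually.

>>> play_rows(rows=[[[0,0,0],[0,0,0],0.47],[[0,0,0],[0,0,0],0.45],[[0,0,0],[0,0.8,0],0.435],[[0,0,0],[0,0.8,0],0.42],[[0,0,0],[0,0.8,0],0.4],[[0,0,0],[0,0.8,0],0.38],[[0,0,0],[0,0.8,0],0.36],[[0,0,0],[0,0.8,0],0.34],[[0,0,0],[0,0,0],0.33],[[0,0,0],[0,0,0],0.33],[[0,0,0],[0,0,0],0.33]])

```text
t: 20.1
tcp_pos: [0.4523, -0.174, 0.1093]
tool_rot: [1.0, 0.002, -0.0, -0.0]
force: [-1.6, -0.5, -2.9]
finger_gap: 0.669
gripper_force: 9.7
```

Run:
```python
from meas import *
to(.453,-.17,.11,-90)
stamp("scene",np.array([.452,-.355])); stamp("top",np.array([.452,-.355]))
c,p,d=cam("top"); P=pts(c,d); hsv=cv2.cvtColor(p,cv2.COLOR_RGB2HSV);H,S,V=[hsv[...,i].astype(int) for i in range(3)]
m=(S>130)&(H>5)&(H<16)&(d>0)&(P[...,2]<.06)&(P[...,2]>.035)&(abs(P[...,1]+.35)<.07)&(abs(P[...,0]-.45)<.08)
q=P[m]
for lo in np.arange(-.41,-.29,.015):
    s=q[(q[:,1]>lo)&(q[:,1]<lo+.015)]; A=s[s[:,0]>.453]; B=s[s[:,0]<=.453]
    print(round(lo+.0075,4),len(A),len(B),np.median(A[:,0]).round(4) if len(A) else 0,np.median(B[:,0]).round(4) if len(B) else 0)
```

```text
t 20.10 tcp [ 0.4523 -0.174   0.1093] yaw -89.73 tilt z [-0.  0. -1.] gap 0.669 gf 9.7 F [-1.58 -0.48 -2.91]
 shift in tool axes mm [ 0.8 -4.  -0.7] turn z deg 0.27
scene red 45 fit [ 0.4513 -0.3532] res 0.0019 z [0.0333 0.0519] knob 27 [ 0.4575 -0.3479  0.0592] ztop [0.0592 0.0617]
  jaw z pct [0.0082 0.0351 0.0533] 191
top red 14 fit [ 0.454  -0.3549] res 0.0006 z [0.0239 0.0554] knob 22 [ 0.4536 -0.3548  0.0627] ztop [0.0627 0.0656]
  jaw z pct [0.0402 0.0465 0.0571] 90
-0.4025 0 0 0 0
-0.3875 2 2 0.4831 0.4233
-0.3725 11 10 0.4819 0.423
-0.3575 10 16 0.4807 0.4273
-0.3425 18 16 0.4767 0.43
-0.3275 9 10 0.4739 0.4295
-0.3125 8 9 0.4732 0.43
-0.2975 0 0 0 0
```

>>> play_rows(rows=[[[0,0,0],[0,0,0],0.32],[[0,0,0],[0,-2,0],0.315],[[0,0,0],[0,-4,0],0.315],[[0,0,0],[0,-5,0],0.315],[[0,0,0],[0,-6,0],0.315],[[0,0,0],[0,-6,0],0.315],[[0,0,0],[0,-6,0],0.315],[[0,0,0],[0,-6,0],0.315],[[0,0,0],[0,0,0],0.315]])

```text
t: 21.0
tcp_pos: [0.4515, -0.1373, 0.1092]
tool_rot: [1.0, 0.003, -0.001, -0.001]
force: [0.1, 0.5, -3.3]
finger_gap: 0.684
gripper_force: 9.3
```

Run:
```python
from meas import *
to(.453,-.02,.11,-90)
stamp("scene",np.array([.452,-.355])); stamp("top",np.array([.452,-.355]))
```

```text
t 21.00 tcp [ 0.4515 -0.1373  0.1092] yaw -89.65 tilt z [-0.0013  0.001  -1.    ] gap 0.684 gf 9.3 F [ 0.11  0.5  -3.34]
 shift in tool axes mm [   2.2 -117.3   -0.6] turn z deg 0.35
scene red 48 fit [ 0.4513 -0.3519] res 0.002 z [0.0317 0.0535] knob 26 [ 0.4587 -0.3493  0.0586] ztop [0.0586 0.0616]
  jaw z pct [0.0212 0.0377 0.0501] 77
top red 14 fit [ 0.4544 -0.3543] res 0.0006 z [0.031  0.0544] knob 21 [ 0.4539 -0.3546  0.0615] ztop [0.0615 0.0663]
  jaw z pct [0.0405 0.0482 0.0612] 45
```

The stamp stays put while the jaws withdraw. I'll retreat 115 mm more, then lower onto the table.

>>> play_rows(rows=[[[0,0,0],[0,-6,0],0.315],[[0,0,0],[0,-10,0],0.315],[[0,0,0],[0,-12,0],0.315],[[0,0,0],[0,-14,0],0.315],[[0,0,0],[0,-14,0],0.315],[[0,0,0],[0,-14,0],0.315],[[0,0,0],[0,-14,0],0.315],[[0,0,0],[0,-14,0],0.315],[[0,0,0],[0,-12,0],0.315],[[0,0,0],[0,-5,2],0.315],[[0,0,0],[0,0,1],0.315],[[0,0,0],[0,0,0],0.315]])

```text
t: 22.1
tcp_pos: [0.4514, -0.0235, 0.1061]
tool_rot: [1.0, 0.003, -0.0, 0.0]
force: [-0.6, 1.1, -3.8]
finger_gap: 0.691
gripper_force: 9.3
```

>>> play_rows(rows=[[[0,0,0],[0,0,1],0.315],[[0,0,0],[0,0,0],0.315],[[0,0,0],[0,0,0],0.315]])

```text
t: 22.35
tcp_pos: [0.4517, -0.0246, 0.1052]
tool_rot: [1.0, 0.002, 0.0, 0.0]
force: [-0.1, 0.6, -2.5]
finger_gap: 0.682
gripper_force: 9.3
```

>>> play_rows(rows=[[[0,0,0],[0,0,1],0.315],[[0,0,0],[0,0,0],0.315],[[0,0,0],[0,0,0],0.315]])

```text
t: 22.6
tcp_pos: [0.4515, -0.0242, 0.1043]
tool_rot: [1.0, 0.002, -0.0, -0.0]
force: [-0.5, 0.2, -2.8]
finger_gap: 0.687
gripper_force: 9.3
```

>>> play_rows(rows=[[[0,0,0],[0,0,1],0.315],[[0,0,0],[0,0,0],0.315],[[0,0,0],[0,0,0],0.315]])

```text
t: 22.85
tcp_pos: [0.4515, -0.024, 0.1033]
tool_rot: [1.0, 0.002, -0.0, -0.0]
force: [-0.0, -0.3, -3.0]
finger_gap: 0.685
gripper_force: 9.3
```

>>> play_rows(rows=[[[0,0,0],[0,0,1],0.315],[[0,0,0],[0,0,0],0.315],[[0,0,0],[0,0,0],0.315]])

```text
t: 23.1
tcp_pos: [0.4517, -0.0238, 0.1029]
tool_rot: [1.0, 0.003, 0.0, 0.0]
force: [-1.0, 1.4, 4.8]
finger_gap: 0.686
gripper_force: 10.1
```

>>> play_rows(rows=[[[0,0,0],[0,0,1],0.315],[[0,0,0],[0,0,0],0.315],[[0,0,0],[0,0,0],0.315]])

```text
t: 23.35
tcp_pos: [0.4519, -0.0238, 0.1024]
tool_rot: [1.0, 0.002, 0.001, 0.0]
force: [-2.0, 2.8, 8.4]
finger_gap: 0.691
gripper_force: 10.3
```

The sole is on the table. I'll release it and lift away.

>>> play_rows(rows=[[[0,0,0],[0,0,0],0.29],[[0,0,0],[0,0,0],0.27],[[0,0,0],[0,0,0],0.24],[[0,0,0],[0,0,0],0.18],[[0,0,0],[0,0,0],0.1],[[0,0,0],[0,0,0],0],[[0,0,0],[0,0,0],0],[[0,0,0],[0,0,0],0]])

```text
t: 24.02
tcp_pos: [0.4516, -0.024, 0.1012]
tool_rot: [1.0, 0.002, -0.0, 0.0]
force: [-0.2, 0.3, 0.5]
finger_gap: 1.004
gripper_force: 0.0
```

>>> play_rows(rows=[[[0,0,0],[0,0,-4],0],[[0,0,0],[0,0,-8],0],[[0,0,0],[0,0,-10],0],[[0,0,0],[0,0,-14],0],[[0,0,0],[0,0,-16],0],[[0,0,0],[0,0,-20],0],[[0,0,0],[0,0,-20],0],[[0,0,0],[0,0,-10],0],[[0,0,0],[0,0,0],0],[[0,0,0],[0,0,0],0],[[0,0,0],[0,0,0],0],[[0,0,0],[0,0,0],0]])

```text
t: 25.02
tcp_pos: [0.4508, -0.0238, 0.2026]
tool_rot: [1.0, 0.002, -0.001, -0.0]
force: [0.5, -0.3, 0.0]
finger_gap: 0.997
gripper_force: 0.0
```

Run:
```python
from meas import *
to(.453,-.02,.11,-90)
stamp("scene",np.array([.452,-.355])); stamp("top",np.array([.452,-.355]))
c,p,d=cam("wrist"); P=pts(c,d); hsv=cv2.cvtColor(p,cv2.COLOR_RGB2HSV);H,S,V=[hsv[...,i].astype(int) for i in range(3)]
col=(S>130)&(d>0)&(np.linalg.norm(P[...,:2]-[.452,-.024],axis=-1)<.06)&(P[...,2]>.128)&(P[...,2]<.145)
for k,m in (("red",(H<4)|(H>172)),("or",(H>=5)&(H<20))):
    q=P[col&m]
    if len(q)>5: r=cv2.minAreaRect((q[:,:2]*1000).astype(np.float32)); print(k,len(q),np.round(r[0],1),np.round(r[1],1),"top z",np.percentile(q[:,2],[50,97]).round(4))
j=(S>130)&(H>5)&(H<20)&(d>0)&(P[...,2]>.03)&(P[...,2]<.05); q=P[j]
for lo in np.arange(-.25,-.13,.02):
    s=q[(q[:,1]>lo)&(q[:,1]<lo+.02)]; print(round(lo+.01,3),len(s),s[:,0].min().round(4) if len(s) else 0,s[:,0].max().round(4) if len(s) else 0, np.median(s[:,2]).round(4) if len(s) else 0)
# bystanders
c,p,d=cam("scene"); P=pts(c,d); a=np.load("scene.npz"); P0=a["P"]
def med(p,P,lo,hi,ctr):
    h=cv2.cvtColor(p,cv2.COLOR_RGB2HSV); m=(h[...,0]>lo)&(h[...,0]<hi)&(h[...,1]>110)&(np.linalg.norm(P[...,:2]-ctr,axis=-1)<.05)&(P[...,2]<.11); return np.median(P[m],0).round(4),m.sum()
for lo,hi,ct in ((45,80,(.509,.242)),(100,125,(.645,.244)),(8,22,(.72,-.223))): print(med(a["p"],P0,lo,hi,ct),med(p,P,lo,hi,ct))
```

```text
t 25.02 tcp [ 0.4508 -0.0238  0.2026] yaw -89.73 tilt z [-1.9e-03  6.0e-04 -1.0e+00] gap 0.997 gf 0.0 F [ 0.45 -0.33  0.01]
 shift in tool axes mm [ 2.3 -3.7 92.6] turn z deg 0.27
scene red 94 fit [ 0.4517 -0.3528] res 0.0019 z [0.0132 0.051 ] knob 26 [ 0.4578 -0.3474  0.0587] ztop [0.0587 0.061 ]
  jaw z pct [0.0509 0.051  0.0526] 3
top red 14 fit [ 0.4539 -0.3544] res 0.0007 z [0.0336 0.055 ] knob 22 [ 0.4535 -0.3541  0.0624] ztop [0.0624 0.0651]
  jaw z pct [0.0517 0.0567 0.0599] 14
red 485 [451.4 -47.3] [24.9 12.9] top z [0.1355 0.1368]
or 499 [ 4.511e+02 -3.000e-01] [25.4 13.3] top z [0.1354 0.137 ]
-0.24 12 0.4115 0.4922 0.0392
-0.22 236 0.4109 0.4926 0.0395
-0.2 225 0.4158 0.4884 0.0395
-0.18 243 0.4208 0.4839 0.0395
-0.16 172 0.4251 0.4787 0.0396
-0.14 0 0 0 0
(array([0.5182, 0.2376, 0.0425]), np.int64(109)) (array([0.519 , 0.2371, 0.0429]), np.int64(107))
(array([0.6605, 0.2498, 0.0274]), np.int64(105)) (array([0.66  , 0.25  , 0.0278]), np.int64(100))
(array([ 0.7398, -0.2058,  0.0712]), np.int64(1248)) (array([ 0.74  , -0.2062,  0.072 ]), np.int64(1258))
```

```bash
python3 -c "
from station import *
print(sign_off())"
```

```text
the job is handed in; nothing more can be done
None
```

The job is handed in at about 25 s on the robot clock: the stamp measured upright on the blue tray floor and released, the reacher stands on its sole on the table with its pinch point about 150 mm from the tray centre, and the ink jar, glue jar and card box each read within 1 mm of their starts; `sign_off()` returned no score.

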